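# Close the keeper over the guide roller

## Robot

A 6-joint arm with a two-finger parallel gripper is mounted at the origin on the work surface. World frame = base frame: x ahead of the robot, y to its left, z up, the work surface at z = 0. Lengths are in m, angles in degrees, forces in N, time in s.
With the tool pointing down it reaches from about 0.35 to 0.875 m from the base axis. Payload 4.2 kg.
Tool frame: the origin (TCP) lies between the finger pads; the fingertips stand 25 mm ahead of it and the grasp point (between the pads) lies 6 mm ahead of it (r.tips_ahead is the distance from the TCP to the fingertips, in m); z points along the fingers, y is the direction in which the jaws open and shut (so a half turn about z gives the same grasp; the last joint's range is limited). The gripper opens to 87 mm and grips with 3 to 60 N. Pads are 19 mm wide; open, the fingers measure 117 mm over their backs; the gripper's body (75 mm by 190 mm) begins 51 mm behind the grasp point.
Start: joints at [80.592, 22.042, 0.453, 0, -68.411, -14.817], TCP at [0.256, 0.57, 0.248] pointing down, gripper open.
Joint ranges: [-179.83, 179.83], [-69.29, 118.12], [-61.27, 80.66], [-181.25, 117.63], [-171.15, -9.14], [-177.46, 177.46]. Speed limits (degrees/s): [159.86, 159.86, 180, 180, 180, 180].

## Interface

Orientations are given as a 3x3 rotation matrix whose columns are the frame's x, y, z axes.
In Python, from station import r, vision, finish_job gives the robot as it stands.
- The arm moves only by the shell command python3 -m jog 'ROWS'. ROWS is a JSON object of lists of equal length, an entry for each row: "rot": the turn, a rotation vector about the world's x, y, z in degrees, a list of three; "delta_pos": the shift along the world's x, y, z in mm, a list of three; "grip": the opening in per cent of the stroke, from 0 (shut) to 100 (fully open). A call has 1 to 10 rows; each row shifts and turns the commanded pose from where the row before left it; what a row does not reach is not made up. A row lasts 1/12 s, in which the tool goes at most 41.7 mm and 7.16 degrees, less where a joint would pass 70% of its speed; a pose out of reach is approached as far as the arm can. A call with a gripper value outside its range is refused whole. The fingers move at their own pace and stop on an object; the grip force is fixed at half the most. Time passes only in rows, so rows that do not move let the fingers close. It gives the time, the measured TCP pose, the force and the opening at its end, in the units of the state.
- r.sense(): the state, without advancing time (a new reading comes with each control period).
- vision.capture(name): name is "scene" or "side" or "wrist"; returns a dict with "frame" (480x640x3 uint8, red, green, blue), "K" (3x3 intrinsics, pixels), "xyz" and "orientation" of the camera in the world. Camera axes: x right, y up, looking along -z (the intrinsics and any distortion apply to the point x, -y, -z); pixel columns grow to the right and rows downward; lengths in m; the calibration is good to about 2 mm. A picture is of the moment at which its call begins. There is no depth.
- finish_job(): hands the job in, once; it reports no verdict.
The state is a dict: "time_s": time; "joints": joint angles; "joint_velocities": joint speeds; "effort": joint torques, N m; "tcp_pos": TCP position; "ee_rot": TCP orientation; "wrist_force": force on the tool from outside, world axes, zero at the start; "moment": the same for the moment, N m; "gripper_width": opening from 0.0 (shut) to 1.0 (fully open).
Only numpy, scipy, OpenCV 4.12 (cv2) and the standard library are available. Lean on these libraries where they do the work, as an engineer would, in place of code of your own. Each camera call takes 0.05 s, during which the arm holds its last target. There are 200 camera calls.

## Task

One of the two roller stands on the bench has a white guide roller lying in its saddles. Swing that stand's raised keeper, the steel arm with the orange cross bar, down over the roller until it lies level, fully home in its blue catch, and let go of it. Leave the empty stand's keeper as it is, and do not push the roller out of place.

Things in the scene. Friction and masses are not known exactly. Their poses are not given: they have to be found in the camera images.
- loaded_bar (a point): Keeper to close, on the stand with the roller: steel arm 16 wide, 12 thick, with a round orange cross bar, 12 diameter, 100 long, at its free end, fit to grip across or push. Point: on the bar's axis, mid near half, 33 mm from the arm's centre line. x along bar and hinge (level), y along the arm, hinge to bar, z out of its upper face. Hinge axis 150 mm back along -y, 75 mm above the bench.
- loaded_keeper (a joint): That keeper's angle, rad: 0 closed, level in its catch on a firm stop (orange bar 75 mm above the bench, free below and beside); grows as it swings up about the point's +x, 1.57 upright, 1.9 limit. Starts at 0.8 to 1.45. Stiff hinge, 0.3 N m (2 to 3 N at the bar): it stays where left.
- empty_bar (a point): Same point on the keeper of the other stand, whose saddles are empty: leave it as it is, raised. Both stands are alike and fixed: dark steel base 100 x 215 x 12 mm, hinge between aluminium ears at one end, slotted steel saddles in the middle, catch of two blue cheeks 22 mm apart, 100 mm high, 120 mm from the hinge.
- roller_centre (a point): Centre of the white grooved plastic roller, 50 mm diameter, 46 wide, on a steel axle 10 mm thick, 100 long (its x axis). Lies loose in the saddle slots of the stand to close, centre 42 mm above the bench, 70 mm from the hinge; the closed keeper passes 2 mm above it. A like roller without axle lies loose on the bench: ignore it.
Things that resemble listed ones, but are neither listed nor needed, are in the scene too. Leave any green look-alike of the part that bears loaded_bar alone.

How it is judged (in metres and radians):
At the end, for the whole second after the job is handed in: The keeper of the stand with the roller is down in its catch (within 0.175 rad (10 degrees) of closed, its orange bar within about 26 mm of its lowest place) and at rest, released; the roller is within 15 mm of where it lay; the empty stand's orange bar is within 30 mm of where it was (value of joint loaded_keeper below 0.175 rad and velocity of joint loaded_keeper between -0.1 and 0.1 rad/s and distance of roller_centre from where it was at the start of the episode below 0.015 m and distance of empty_bar from where it was at the start of the episode below 0.03 m); the robot touches nothing.
It fails at once if the empty stand's keeper is moved (orange bar by more than 30 mm) (distance of empty_bar from where it was at the start of the episode above 0.03 m).
It fails at once if the roller is pushed out of place (by more than 15 mm) (distance of roller_centre from where it was at the start of the episode above 0.015 m).
It also fails if it takes over 32 s, if anything falls off the work surface, if the arm or the gripper's body presses on something with over 40 N, if the wrist force passes 120 N, or if a joint passes its speed limit or range.

## Working session

There is one attempt and no reset: what is moved stays moved. The work goes in short steps, Python scripts to look and compute and a shell command to move; the robot and the scene stay as the last step left them, time stands still between calls to the robot, and variables do not carry over. Pictures are saved under pics/ and viewed, about 8 in all and at most 12, crops included, and the job is handed in when it is done.

```bash
mkdir -p pics; cat > h.py <<'E'
from station import r, vision, finish_job
import numpy as np, cv2, pickle
def cap(n,tag):
    c=vision.capture(n); pickle.dump(c,open(f'pics/{tag}.pkl','wb')); cv2.imwrite(f'pics/{tag}.png',c['frame'][:,:,::-1]); return c
def load(tag): return pickle.load(open(f'pics/{tag}.pkl','rb'))
def P(c):
    R=np.array(c['orientation']); t=np.array(c['xyz']); W=np.diag([1,-1,-1])@R.T
    return np.array(c['K'])@np.c_[W,-W@t]
def ray(c,u,v):
    d=np.array(c['orientation'])@np.diag([1,-1,-1])@np.linalg.inv(np.array(c['K']))@[u,v,1]; return np.array(c['xyz']),d
def atz(c,u,v,z):
    o,d=ray(c,u,v); return o+d*(z-o[2])/d[2]
def proj(c,X):
    p=P(c)@np.r_[X,1]; return p[:2]/p[2]
def tri(c1,p1,c2,p2):
    X=cv2.triangulatePoints(P(c1),P(c2),np.array(p1,float),np.array(p2,float))[:,0]; X=X[:3]/X[3]
    return X,proj(c1,X)-p1,proj(c2,X)-p2
E
python3 - <<'E'
from h import *
for n in('scene','side','wrist'):
    c=cap(n,n+'0'); print(n,c['xyz'],c['K'][0],[k for k in c])
E
```

```text
scene [0.84461573 0.27562729 0.82579622] [448.19939664   0.         322.65057952] ['frame', 'K', 'xyz', 'orientation']
side [ 0.3947991  -0.70182229  0.67638549] [452.37832313   0.         323.14382062] ['frame', 'K', 'xyz', 'orientation']
wrist [0.32689887 0.53866918 0.3836324 ] [356.34554673   0.         317.30785362] ['frame', 'K', 'xyz', 'orientation']
```

View pics/scene0.png

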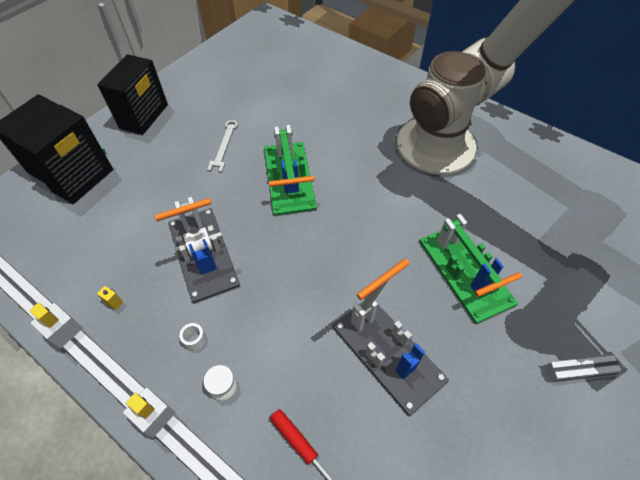

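View pics/side0.png

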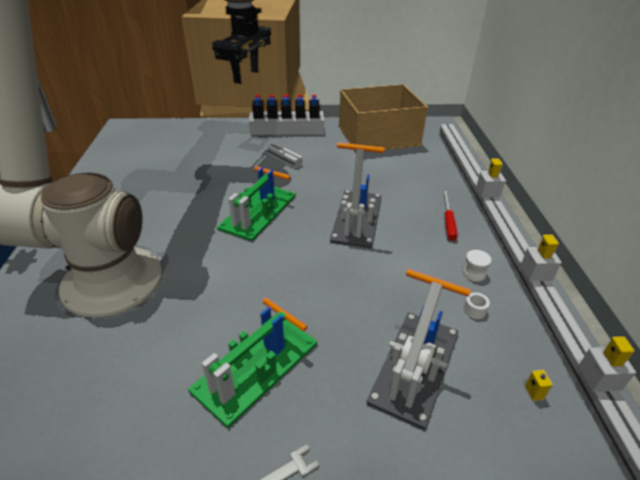

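Candidates for the keeper in the scene view:
- Orange bar (184,210): dark stand with a white roller at (200,240).
- Orange bar (384,279): dark stand with empty saddles.
- Green look-alikes: bars at (292,182) and (498,284).

The description fits the bar at (184,210), which appears at (437,282) in the side view. I'll check it in one close crop.

```bash
python3 - <<'E'
from h import *
a=load('scene0')['frame'][185:305,145:250]; b=load('side0')['frame'][260:430,360:480]
f=lambda i,s:cv2.resize(i,None,fx=s,fy=s,interpolation=cv2.INTER_CUBIC)
A=f(a,3.5);B=f(b,3.5); C=np.zeros((600,800,3),np.uint8); C[:420,:A.shape[1]]=A; C[:595,370:790]=B
cv2.imwrite('pics/crop.png',C[:,:,::-1])
E
```

```text
(no output)
```

View pics/crop.png

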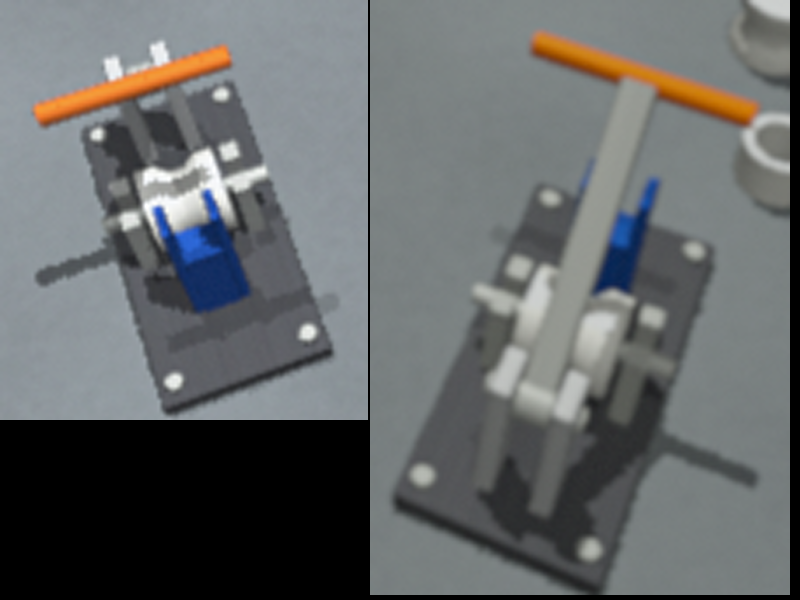

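```bash
python3 - <<'E'
from h import *
np.set_printoptions(precision=4,suppress=True)
s,d=load('scene0'),load('side0')
S=lambda x,y:(x/3.5+145,y/3.5+185); D=lambda x,y:((x-370)/3.5+360,y/3.5+260)
for a,b in (((40,114),(753,113)),((228,56),(538,42)),((134,85),(642,79))): print(tri(s,S(*a),d,D(*b)))
print('swapped',tri(s,S(40,114),d,D(538,42)))
# screws at z~.014 
for q in ((97,134),(221,95),(173,381),(307,332)): print('scene screw',atz(s,*S(*q),.014))
for q in ((422,474),(590,549),(550,197),(693,250)): print('side screw',atz(d,*D(*q),.014))
print('hinge side',atz(d,*D(540,400),.075))
print('emptybar',atz(s,384,279,.2), r.sense()['ee_rot'])
E
```

```text
(array([ 0.6475, -0.2409,  0.1888]), array([ 0.1193, -0.0476]), array([0.1442, 0.0314]))
(array([ 0.5638, -0.1927,  0.1879]), array([-0.0592,  0.0314]), array([-0.0713, -0.0245]))
(array([ 0.6055, -0.2176,  0.1875]), array([ 0.2258, -0.1049]), array([0.273 , 0.0764]))
swapped (array([ 0.606 , -0.2217,  0.1999]), array([ 23.4305, -13.5887]), array([32.4601,  6.7322]))
scene screw [ 0.5824 -0.3418  0.014 ]
scene screw [ 0.5127 -0.301   0.014 ]
scene screw [ 0.676  -0.1761  0.014 ]
scene screw [ 0.6062 -0.1367  0.014 ]
side screw [ 0.5119 -0.2996  0.014 ]
side screw [ 0.5821 -0.34    0.014 ]
side screw [ 0.6062 -0.1344  0.014 ]
side screw [ 0.6751 -0.174   0.014 ]
hinge side [ 0.5584 -0.3027  0.075 ]
emptybar [0.5152 0.1479 0.2   ] [[ 0.9119 -0.4104 -0.0006]
 [-0.4104 -0.9119 -0.0016]
 [ 0.0001  0.0017 -1.    ]]
```

```bash
python3 -m jog '{"delta_pos":[[0,0,30],[0,0,30],[0,0,30],[15,-37,0],[15,-37,0],[15,-37,0],[15,-37,0],[15,-37,0],[15,-37,0],[15,-37,0]],"rot":[[0,0,-3],[0,0,-2],[0,0,0],[0,0,0],[0,0,0],[0,0,0],[0,0,0],[0,0,0],[0,0,0],[0,0,0]],"grip":[0,0,0,0,0,0,0,0,0,0]}'
python3 -m jog '{"delta_pos":[[15,-37,0],[15,-37,0],[15,-37,0],[15,-37,0],[15,-37,0],[15,-37,0],[15,-37,0]],"rot":[[0,0,0],[0,0,0],[0,0,0],[0,0,0],[0,0,0],[0,0,0],[0,0,0]],"grip":[0,0,0,0,0,0,0]}'
python3 -m jog '{"delta_pos":[[15,-37,0],[15,-37,0],[15,-37,0],[15,-37,0],[15,-37,0],[15,-37,0],[15,-37,0],[0,0,0],[0,0,0]],"rot":[[0,0,0],[0,0,0],[0,0,0],[0,0,0],[0,0,0],[0,0,0],[0,0,0],[0,0,0],[0,0,0]],"grip":[0,0,0,0,0,0,0,0,0]}'
```

```text
time_s: 0.98
tcp_pos: [0.3615, 0.3089, 0.3374]
ee_rot: [[0.873, -0.488, -0.0], [-0.488, -0.873, -0.0], [-0.0, 0.0, -1.0]]
wrist_force: [0.3, 0.6, 0.4]
gripper_width: 0.326
time_s: 1.57
tcp_pos: [0.4664, 0.05, 0.3376]
ee_rot: [[0.873, -0.488, 0.0], [-0.488, -0.873, 0.0], [0.0, -0.0, -1.0]]
wrist_force: [-0.7, 0.6, 0.6]
gripper_width: 0.007
time_s: 2.32
tcp_pos: [0.5714, -0.2089, 0.3357]
ee_rot: [[0.871, -0.491, -0.003], [-0.491, -0.871, 0.001], [-0.003, 0.001, -1.0]]
wrist_force: [0.3, -0.2, 0.2]
gripper_width: 0.006
```

```bash
python3 -m jog '{"delta_pos":[[6,9,-35],[0,0,-35],[0,0,-30],[0,0,0]],"rot":[[0,0,0],[0,0,0],[0,0,0],[0,0,0]],"grip":[0,0,0,0]}'
python3 - <<'E'
from h import *
a=cap('scene','s1')['frame'][140:310,120:270]; b=cap('side','d1')['frame'][180:430,350:500]
f=lambda i,h:cv2.resize(i,(h*i.shape[1]//i.shape[0],h),interpolation=cv2.INTER_CUBIC)
C=np.hstack([f(a,480),f(b,480)]);print(C.shape); cv2.imwrite('pics/c1.png',C[:,:,::-1])
E
```

```text
time_s: 2.65
tcp_pos: [0.5733, -0.1957, 0.2308]
ee_rot: [[0.873, -0.488, -0.013], [-0.488, -0.873, 0.004], [-0.014, 0.003, -1.0]]
wrist_force: [-0.8, 0.9, -1.6]
gripper_width: 0.006
(480, 711, 3)
```

View pics/c1.png

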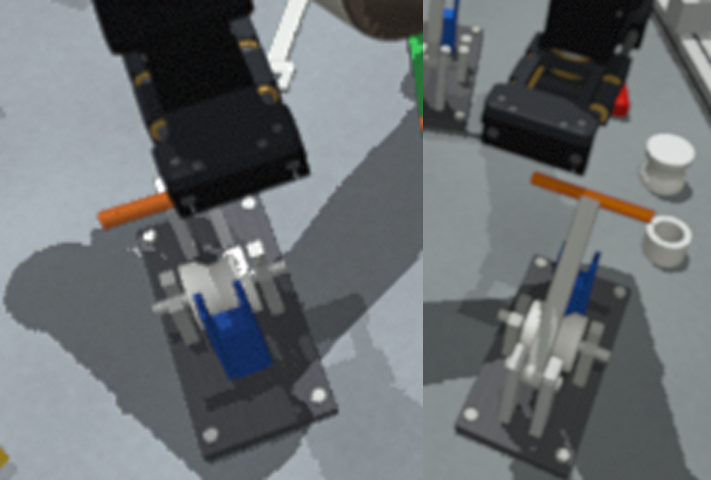

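```bash
python3 - <<'E'
from h import *
s=r.sense();t=np.array(s['tcp_pos']);z=np.array(s['ee_rot'])[:,2];print(s['tcp_pos'],s['joints'],r.tips_ahead)
for n,(x0,y0,k,o) in {'s1':(120,140,480/170,0),'d1':(350,180,480/250,423)}.items():
    c=load(n)
    for d in(-.1,-.05,0,.025): print(n,d,proj(c,t+z*d),(proj(c,t+z*d)-[x0,y0])*k+[o,0])
c=cap('wrist','w1')
E
```

```text
[ 0.57725921 -0.19728575  0.23794388] [-3.65928830e+00  2.09919106e+01 -2.58913803e+00  5.35142227e-02
 -6.64863842e+01  6.45202818e+01] 0.025
s1 -0.1 [180.76302981 143.5855081 ] [171.56620181  10.12378758]
s1 -0.05 [189.00318115 166.22913885] [194.83251148  74.05874499]
s1 0 [196.34094926 186.3930539 ] [215.55091556 130.99215218]
s1 0.025 [199.7165273  195.66901735] [225.08195943 157.1831078 ]
d1 -0.1 [433.63150461 193.50461877] [583.57248885  25.92886803]
d1 -0.05 [427.53911901 222.89994426] [571.8751085   82.36789298]
d1 0 [422.02055789 249.5266076 ] [561.27947115 133.49108659]
d1 0.025 [419.45170985 261.92111596] [556.34728292 157.28854265]
```

View pics/d1.png

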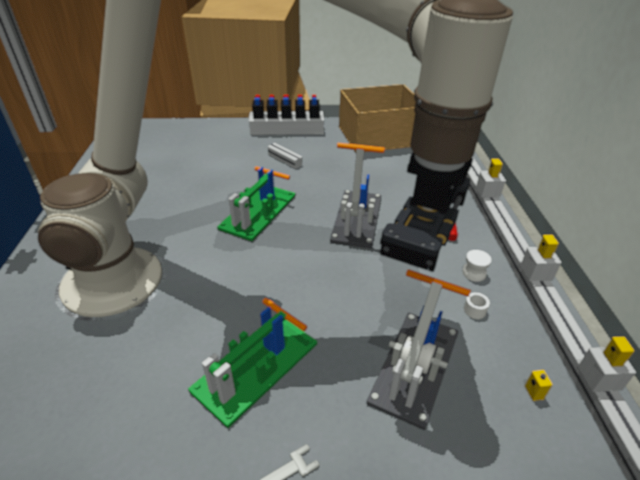

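The shut fingertips are about 19 mm above the near half of the bar. The black block in the side view is the near end of the gripper body, which hides the fingers. Next I push along the arc.

```bash
python3 -m jog '{"delta_pos":[[0,0,-7],[0,0,-7],[0,0,-5],[3,5,-5],[3,5,-6],[3,5,-6],[3,5,-6]],"rot":[[0,0,0],[0,0,0],[0,0,0],[0,0,0],[0,0,0],[0,0,0],[0,0,0]],"grip":[0,0,0,0,0,0,0]}'
python3 -m jog '{"delta_pos":[[2,3,-6],[2,3,-6],[2,4,-7],[2,4,-7]],"rot":[[0,0,0],[0,0,0],[0,0,0],[0,0,0]],"grip":[0,0,0,0]}'
```

```text
time_s: 3.38
tcp_pos: [0.5896, -0.1774, 0.195]
ee_rot: [[0.873, -0.488, -0.0], [-0.488, -0.873, -0.0], [-0.0, 0.0, -1.0]]
wrist_force: [-0.8, -0.9, 0.9]
gripper_width: 0.01
time_s: 3.72
tcp_pos: [0.5979, -0.164, 0.1688]
ee_rot: [[0.873, -0.488, 0.0], [-0.488, -0.873, -0.001], [0.001, 0.0, -1.0]]
wrist_force: [0.3, -0.8, 1.2]
gripper_width: 0.004
```

Only about 1 N is measured, so I need to check whether the bar is following.

```bash
python3 - <<'E'
from h import *
print(r.sense()['tcp_pos'],r.sense()['wrist_force'])
a=cap('scene','s2')['frame'][140:310,120:270]; b=cap('side','d2')['frame'][230:430,350:500]
f=lambda i,h:cv2.resize(i,(h*i.shape[1]//i.shape[0],h),interpolation=cv2.INTER_CUBIC)
C=np.hstack([f(a,480),f(b,480)]);cv2.imwrite('pics/c2.png',C[:,:,::-1])
E
```

```text
[ 0.59785324 -0.16395378  0.16877491] [ 0.29913264 -0.84409059  1.17963166]
```

View pics/c2.png

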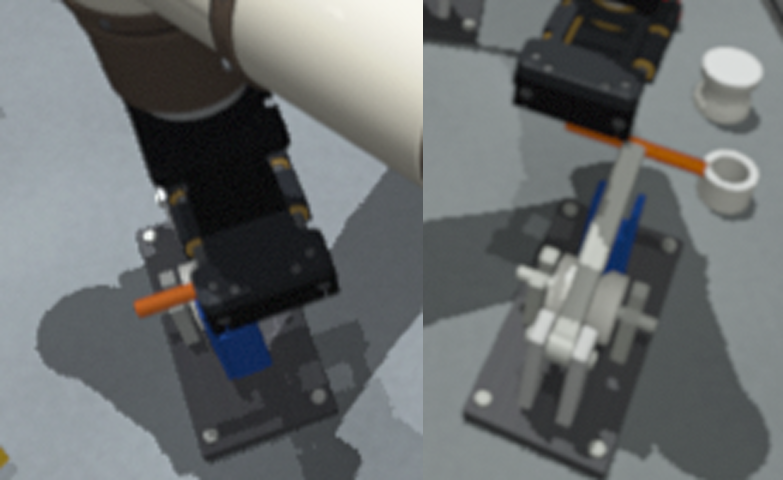

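The bar is following: the scene view shows it lower, now over the saddles at crop pixel (165,300), and the roller is still in its slots. I'll continue.

```bash
python3 -m jog '{"delta_pos":[[1,2,-6],[1,2,-7],[1,2,-7],[1,2,-7],[0,1,-6],[0,1,-6],[0,1,-6],[0,0,-6],[0,0,-5]],"rot":[[0,0,0],[0,0,0],[0,0,0],[0,0,0],[0,0,0],[0,0,0],[0,0,0],[0,0,0],[0,0,0]],"grip":[0,0,0,0,0,0,0,0,0]}'
python3 -m jog '{"delta_pos":[[0,0,-3],[0,0,-2],[0,0,-2],[0,0,0]],"rot":[[0,0,0],[0,0,0],[0,0,0],[0,0,0]],"grip":[0,0,0,0]}'
```

```text
time_s: 4.57
tcp_pos: [0.601, -0.153, 0.1126]
ee_rot: [[0.873, -0.488, -0.001], [-0.488, -0.873, 0.0], [-0.001, 0.0, -1.0]]
wrist_force: [0.1, 1.3, 1.1]
gripper_width: 0.005
time_s: 4.9
tcp_pos: [0.6011, -0.1531, 0.1065]
ee_rot: [[0.873, -0.488, -0.001], [-0.488, -0.873, -0.0], [-0.001, 0.0, -1.0]]
wrist_force: [-1.0, 0.5, -0.0]
gripper_width: 0.006
```

```bash
python3 -m jog '{"delta_pos":[[0,0,-1],[0,0,0]],"rot":[[0,0,0],[0,0,0]],"grip":[0,0]}'; python3 -m jog '{"delta_pos":[[0,0,-1],[0,0,0]],"rot":[[0,0,0],[0,0,0]],"grip":[0,0]}'
```

```text
time_s: 5.07
tcp_pos: [0.6012, -0.1532, 0.1063]
ee_rot: [[0.873, -0.488, -0.0], [-0.488, -0.873, -0.0], [-0.0, 0.0, -1.0]]
wrist_force: [-1.2, 0.9, 4.1]
gripper_width: 0.001
time_s: 5.23
tcp_pos: [0.6013, -0.1532, 0.1062]
ee_rot: [[0.873, -0.488, 0.0], [-0.488, -0.873, -0.001], [0.0, 0.0, -1.0]]
wrist_force: [-3.3, 1.7, 7.6]
gripper_width: 0.003
```

The TCP has stopped at z = 0.106, the predicted stop height, and the force is rising to 7.6 N, so the keeper is on its stop. I'll retract straight up and away, then look.

```bash
python3 -m jog '{"delta_pos":[[0,0,10],[0,0,30],[0,0,35],[0,0,40],[0,0,40],[-15,37,0],[-15,37,0],[-15,37,0],[-15,37,0],[0,0,0]],"rot":[[0,0,0],[0,0,0],[0,0,0],[0,0,0],[0,0,0],[0,0,0],[0,0,0],[0,0,0],[0,0,0],[0,0,0]],"grip":[0,0,0,0,0,0,0,0,0,0]}'
python3 - <<'E'
from h import *
a=cap('scene','s3')['frame'][185:305,145:250]; b=cap('side','d3')['frame'][260:430,360:480]
f=lambda i,s:cv2.resize(i,None,fx=s,fy=s,interpolation=cv2.INTER_CUBIC)
A=f(a,3.5);B=f(b,3.5); C=np.zeros((600,800,3),np.uint8); C[:420,:A.shape[1]]=A; C[:595,370:790]=B
cv2.imwrite('pics/crop3.png',C[:,:,::-1])
e0,e1=[load(n)['frame'][135:160,325:392].astype(int) for n in('side0','d3')]; print('empty bar diff',abs(e0-e1).mean(), abs(e0-e1).max())
print(r.sense()['wrist_force'])
E
```

```text
time_s: 6.07
tcp_pos: [0.5393, -0.0006, 0.2603]
ee_rot: [[0.875, -0.483, 0.001], [-0.483, -0.875, 0.002], [-0.0, -0.002, -1.0]]
wrist_force: [0.8, -1.3, -0.6]
gripper_width: 0.004
empty bar diff 43.23641791044776 165
[-0.05193944 -1.31351924 -0.25040278]
```

View pics/crop3.png

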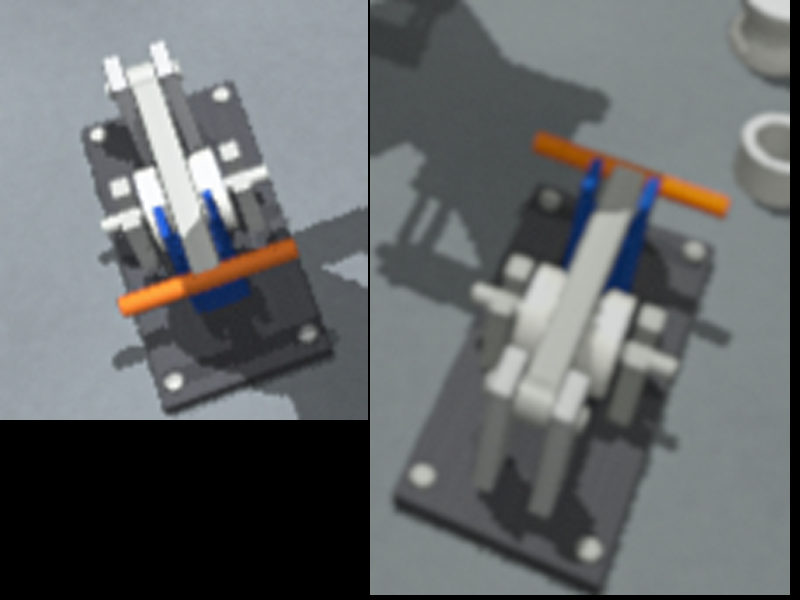

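```bash
python3 - <<'E'
from h import *
s,d=load('s3'),load('d3')
S=lambda x,y:(x/3.5+145,y/3.5+185); D=lambda x,y:((x-370)/3.5+360,y/3.5+260)
for a,b in (((122,305),(727,208)),((296,248),(537,142))): print(tri(s,S(*a),d,D(*b))[0])
cv2.imwrite('pics/s3h.png',s['frame'][:,:,::-1])
E
```

```text
[ 0.67314456 -0.19773154  0.07567089]
[ 0.58815656 -0.14825117  0.07351708]
```

View pics/s3h.png

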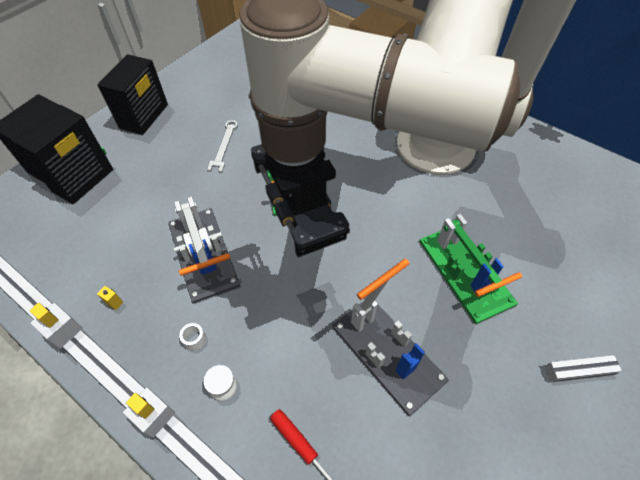

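The loaded keeper is closed, with its bar ends at heights of 76 and 74 mm. The empty bar is still at (384,279) as before, and the robot is clear of everything.

```bash
python3 -c "
from station import finish_job
print(finish_job())"
```

```text
the job is handed in; nothing more can be done
None
```

I closed the keeper on the loaded stand by pushing its orange bar down along its arc with the shut fingertips. I stopped when it met its stop (7.6 N, TCP at the predicted height), then moved the arm clear. I handed the job in at about 6 s, and it reported no verdict.

**Last checks**
- **Keeper:** triangulated bar ends are at 76 and 74 mm (75 mm is closed), with the arm between the blue cheeks.
- **Roller:** by eye, it still lies in its slots in the same image position as at the start. I did not triangulate it.
- **Empty stand:** its bar is at the same scene pixels as before, (384,279).
- **Robot:** it is clear of everything, with only about 1 N of sensor noise.

**Check that disagreed:** a pixel comparison of the empty bar in the side view showed a large difference. I put that down to the gripper and its shadow crossing that view, because the scene view shows the bar unmoved. I did not confirm it in the side image itself.

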